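# Load the vial mixer and snap its gate shut

## Robot

A 6-joint arm with a two-finger parallel gripper is mounted at the origin on a cart in front of the work surface, level with it; the furniture and walls round the work are solid. World frame = base frame: x ahead of the robot, y to its left, z up, the work surface at z = 0. Lengths are in m, angles in rad, forces in N, time in s.
With the tool pointing down it reaches from about 0.425 to 0.95 m from the base axis. Payload 3.5 kg.
Tool frame: the origin (TCP) lies between the finger pads; the fingertips stand 19 mm ahead of it and the grasp point (between the pads) is the TCP (ctrl.nose_length is the distance from the TCP to the fingertips, in m); z points along the fingers, y is the line along which they close (so a half turn about z gives the same grasp; the last joint's range is limited). The gripper opens to 85 mm and grips with 20 to 120 N. Pads are 22 mm wide; open, the fingers measure 114 mm over their backs; the gripper's body (76 mm by 85 mm) begins 54 mm behind the grasp point. The pads swing forward as they close: fully open they stand 13 mm farther back than shut.
Start: joints at [-1.404, 0.286, 1.577, -0, 1.279, -0.15], TCP at [0.21, -0.641, 0.226] pointing down, gripper open.
Joint ranges: [-2.77, 2.77], [-0.9, 2.22], [0.21, 2.48], [-1.53, 4.67], [0.24, 2.81], [-2.84, 2.84]. Speed limits (rad/s): [2.79, 2.79, 3.14, 3.14, 3.14, 3.14].

## Interface

Orientations are given as a unit quaternion [x, y, z, w].
In Python, from plant import ctrl gives the robot as it stands.
- The arm moves only by the tool apply_moves, never from a script. Its argument "series" is a list of rows, each a list of 6 numbers: the shift along the world's x, y, z scaled (see below), then the turn, a rotation vector about the world's x, y, z scaled (see below). A call has 1 to 20 rows; each row is the pose to reach, as a shift and turn from the pose commanded when the call began; what a row does not reach only later rows make up. The controller multiplies each number of a shift by 0.8 m and each number of a turn by 45 degrees. A row lasts 1/8 s, in which the tool goes at most 62.5 mm and 10.7 degrees, less where a joint would pass 70% of its speed; a pose out of reach is approached as far as the arm can. A call with a number of a shift or a turn outside -1 to 1 is refused whole. A call with a gripper value outside its range is refused whole. "jaw" is the opening, from 0 (shut) to 1 (fully open), set as the call begins (left out, the last holds). The fingers move at their own pace and stop on an object; "squeeze" is the grip in N (left out, the last holds). Time passes only in rows, so rows that repeat a pose let the fingers close. It gives the time, the measured TCP pose, the force, the opening and the grip force at its end, in the units of the state.
- ctrl.get_state(): the state, without advancing time (a new reading comes with each control period).
- ctrl.read_camera(name): name is "scene" or "top" or "wrist"; returns the picture (400x640x3 uint8, red, green, blue); there is no depth.
- ctrl.get_calibration(name): a dict with "fx", "fy", "cx", "cy" (pixels), "xyz" and "orientation" of the camera in the world; the wrist camera has in their place "hand_eye" (4x4, takes a point from camera to tool coordinates, whose origin is the TCP and whose axes are the flange's). Camera axes: x right, y up, looking along -z (the intrinsics and any distortion apply to the point x, -y, -z); pixel columns grow to the right and rows downward; lengths in m; the calibration is good to about 2 mm. A picture is of the moment at which its call begins: read the wrist's pose just before it. get_calibration takes no time and is no camera call.
- ctrl.sign_off(): hands the job in; it is judged then, once.
Trained networks look in the newest picture that a camera, given by its name, has taken for a name from the list of things; names that differ only in an ending like _2 or _b are one class to them, and where a whole thing is asked for, a point or a joint stands for the part that bears it (a point fixed in the world has none). Each returns a list of dicts, best first, with "p" (0 to 1); they miss things now and then, are a little off and sometimes report something else, mostly with a low value. They report only what shows in the picture. A call takes as long as a camera call. They do not tell look-alikes from the thing itself.
- ctrl.boxes_of(thing, camera): "xy" ([column, row] as shares, 0 to 1, of the picture: columns of its width, rows of its height, amid what is visible of it).
- ctrl.silhouettes(thing, camera): "pixels" (400x640 bool, what is visible of it) and "xy" ([column, row] as shares, 0 to 1, of the picture: columns of its width, rows of its height, amid what is visible of it).
The state is a dict: "time": time; "qpos": joint angles; "dq": joint speeds; "joint_efforts": joint torques, N m; "eef_pos": TCP position; "tcp_rot": TCP orientation; "contact_force": force on the tool from outside, world axes, zero at the start; "wrist_torque": the same for the moment, N m; "opening": opening from 0.0 (shut) to 1.0 (fully open); "finger_force": force on a finger pad.
Only numpy, scipy, OpenCV 4.12 (cv2) and the standard library are available. Lean on these libraries where they do the work, as an engineer would, in place of code of your own. Each camera call takes 0.05 s, during which the arm holds its last target. There are 200 camera calls.

## Task

Stand the small red-capped vial upright in the round blue well inside the mixer's splash guard, while the blue gate is still open. Then push the gate shut at its black pad, gently, just until its sprung latch snaps in and holds the gate by itself; do not slam or force it beyond that, and leave the other containers where they stand.

Things in the scene. Friction and masses are not known exactly. Their poses are not given: they have to be found in the camera images.
- vial_center (a point): centre of the small red-capped specimen vial, half-way up (36 mm above its foot, on its axis). 73 mm tall in all; white body 42 mm in diameter (solid and graspable from 0 to 59 mm above the foot), red cap 46 mm. Weighs about 60 g, loose, stands upright; its z axis is its own axis.
- guard: mixer with white splash guard, fixed: base 245 x 220 mm; walls left, right and back to 106 mm high, open above, interior 205 deep, 207 wide. Origin on the counter under the middle of the interior; x points from the gate side (front) to the back wall, y to the left (latch) wall, z up. Low apron before the gate, 24 mm high to x = -0.137, knob to 29 mm. The gate's frame plane is x = -0.10.
- well (a point): centre of the floor of the blue round well on the mixer head, 45 mm above the counter: inside diameter 49 mm, 13 mm deep, outside diameter 66 mm, rim 58 mm above the counter. The vial stands on this floor; seated, its centre is 36 mm above this point.
- gate (a joint): angle of the blue gate about its upright hinge (rad): 0 in the frame plane, grows as it opens to the front (-x of the guard), counter-clockwise from above. Starts 0.45 to 0.8 open; stays where left by slight friction. 10 mm thick, reaches 176 mm from the hinge, from 31 to 105 mm above the counter. Latched, it stands somewhere from -0.07 to +0.07; if not latched, a kicker throws it back to 0.13 or more.
- gate_pad (a point): centre of the outer face of the black round push pad (32 mm in diameter, 6 mm thick) on the outside of the gate, 140 mm from the hinge axis and 85 mm above the counter; its -x axis points straight out of the pad, away from the guard, and turns with the gate.
- gate_hinge (a point): point on the gate's upright hinge axis, 85 mm above the counter, near the right end of the guard's open side
- jar_center (a point): bystander: centre of a larger red-capped specimen jar, 66 mm in diameter, 84 mm tall, loose; not to be moved
- cup_center (a point): bystander: centre of a white specimen cup with a white lid, 72 mm in diameter, 82 mm tall, loose; not to be moved
- gate_bolt (a point): tip of the bevelled sprung steel bolt at the gate's free edge, moving with the gate (bolt out: 191 mm from the hinge, 82 mm above the counter). It must ride over the strike lip, pressed in 8 mm against its spring, and snap out behind it, in about 14 mm of travel. Pushing at the pad takes up to about 10 N in all; the force drops at the snap.
- strike_place (a point): nominal place of the steel strike lip on the guard's left post, 82 mm above the counter. The real bracket is adjusted up to 12 mm in or out along the guard's x; this is not measured. It also carries a weak kicker (1 to 2.5 N), met at about 0.14 to 0.28 rad, and a stiff rubber buffer 1 mm past the snap: about 10 N per mm at the pad, so force climbs past 13 N. Over 20 N strains the gate.
Things that resemble listed ones, but are neither listed nor needed, are in the scene too. What is shaped like the part that bears vial_center but turquoise is not meant.

How it is judged:
On the way:
1. the vial stands upright on the floor of the blue well while the gate is still open (more than 0.3 rad) (horizontal distance between vial_center and well below 0.006 m and z of vial_center in the frame of well below 0.04 m and angle between vial_center's own z axis and vertical below 0.1 rad and value of joint gate above 0.3 rad), for 0.2 s.
At the end, for the whole second after the job is handed in: the gate stays shut by its latch alone (joint below 0.1 rad; an unlatched gate is thrown open to 0.13 or more), and the vial stands upright (within 0.1 rad) on the floor of the well, within 6 mm of its centre (value of joint gate below 0.1 rad and horizontal distance between vial_center and well below 0.006 m and z of vial_center in the frame of well below 0.04 m and angle between vial_center's own z axis and vertical below 0.1 rad); the robot touches nothing.
It fails at once if the robot presses on the mixer, its guard or its gate with more than 20 N (contact force between any of the arm, the fingers and guard above 20 N).
It fails at once if the larger jar or the white cup is moved by more than 20 mm (distance of any of jar_center, cup_center from where it was at the start of the episode above 0.02 m).
It also fails if it takes over 61 s, if anything falls off the work surface, if the arm or the gripper's body presses on something with over 40 N, if the wrist force passes 120 N, or if a joint passes its speed limit or range.

## Working session

There is one attempt and no reset: what is moved stays moved. The work goes in short steps, Python scripts to look and compute and a tool call to move; the robot and the scene stay as the last step left them, time stands still between calls to the robot, and variables do not carry over. Pictures are saved under pics/ and viewed, at most 10 in all, crops included, and the job is handed in when it is done.

Besides the shell and the picture viewer there is one more tool, called by a JSON object that holds its "op" and its "data", one argument or row to a line. apply_moves: Moves the arm, as the interface text tells. Shifts and turns lie within -1 to 1; 1 stands for 0.8 m of shift or 45 degrees of turn. Its arguments: {"type":"object","properties":{"series":{"type":"array"},"jaw":{"type":"number"},"squeeze":{"type":"number"}},"required":["series"]}

```bash
mkdir -p pics; ls; cat > h.py <<'E'
import numpy as np, cv2
from scipy.spatial.transform import Rotation as R
from plant import ctrl
def cam(name):
    c=ctrl.get_calibration(name)
    if 'hand_eye' in c:
        s=ctrl.get_state(); T=np.eye(4); T[:3,:3]=R.from_quat(s['tcp_rot']).as_matrix(); T[:3,3]=s['eef_pos']
        T=T@np.array(c['hand_eye'])
    else:
        T=np.eye(4); T[:3,:3]=R.from_quat(c['orientation']).as_matrix(); T[:3,3]=c['xyz']
    return c,T
def ray(c,T,u,v):
    d=np.array([(u-c['cx'])/c['fx'],-(v-c['cy'])/c['fy'],-1.]); d=T[:3,:3]@d; return T[:3,3],d
def at_z(c,T,u,v,z):
    o,d=ray(c,T,u,v); return o+d*(z-o[2])/d[2]
def proj(c,T,p):
    q=T[:3,:3].T@(np.asarray(p)-T[:3,3]); return np.array([c['cx']+c['fx']*q[0]/-q[2], c['cy']-c['fy']*q[1]/-q[2]])
def snap(name,f=None):
    c,T=cam(name); im=ctrl.read_camera(name)
    if f: cv2.imwrite(f,im[:,:,::-1])
    return c,T,im
E
python3 - <<'E'
from h import *
for n in ['scene','top']:
    c,T,im=snap(n,f'pics/{n}0.png'); print(n,{k:v for k,v in c.items()})
    for t in ['vial_center','guard','well','gate','gate_pad','gate_hinge','jar_center','cup_center','gate_bolt','strike_place']:
        for b in ctrl.boxes_of(t,n)[:4]: print(t,round(b['p'],2),np.round(np.array(b['xy'])*[640,400],1))
c=ctrl.get_calibration('wrist');print(c)
a=cv2.imread('pics/scene0.png');b=cv2.imread('pics/top0.png')
E
```

```text
pics
scene {'fx': 372.4704461007071, 'fy': 372.4704461007071, 'cx': 320.84153088666875, 'cy': 193.66648746743667, 'xyz': array([-0.13955748,  0.62956519,  0.43304242]), 'orientation': array([-0.23971156,  0.4879976 ,  0.74572446, -0.38508667])}
vial_center 0.89 [388.1 219.8]
vial_center 0.84 [388.6 183.7]
vial_center 0.71 [322.3 210.4]
guard 0.81 [309.2 187.7]
well 0.56 [310.8 189.4]
gate 0.73 [322.5 206.6]
gate_pad 0.95 [322.1 206.3]
gate_hinge 0.63 [322.5 209.5]
jar_center 0.95 [205.7 232.5]
jar_center 0.27 [391.6 183.3]
cup_center 0.9 [200.5 197. ]
strike_place 0.83 [311.  190.8]
top {'fx': 422.8638508560349, 'fy': 422.8638508560349, 'cx': 316.57440951432784, 'cy': 192.3408887970525, 'xyz': array([0.47893509, 0.17503011, 0.97173487]), 'orientation': array([ 0.01913938, -0.00904588, -0.70149283,  0.71236203])}
vial_center 0.83 [371.5 262.1]
vial_center 0.57 [444.6 193.8]
guard 0.74 [342.9 156.4]
well 0.57 [343.  160.1]
gate 0.87 [311.7 226.4]
gate_pad 0.84 [314.3 220. ]
gate_pad 0.2 [228.7 118.4]
gate_hinge 0.6 [314.4 220.4]
jar_center 0.87 [206.5 183.5]
cup_center 0.6 [341.9 159.6]
cup_center 0.36 [308.7 223.8]
gate_bolt 0.69 [315.3 223.7]
gate_bolt 0.15 [341.3 159.3]
strike_place 0.78 [340.8 157.1]
{'fx': 277.5217933358232, 'fy': 277.5217933358232, 'cx': 317.14023047214556, 'cy': 197.16094113836303, 'hand_eye': array([[ 8.76535908e-04,  9.56927744e-01,  2.90324859e-01,
         7.29762706e-02],
       [ 9.99999541e-01, -9.50912573e-04,  1.15109390e-04,
        -7.35233768e-04],
       [ 3.86224928e-04,  2.90324625e-01, -9.56928139e-01,
        -1.47726307e-01],
       [ 0.00000000e+00,  0.00000000e+00,  0.00000000e+00,
         1.00000000e+00]])}
```

View pics/scene0.png

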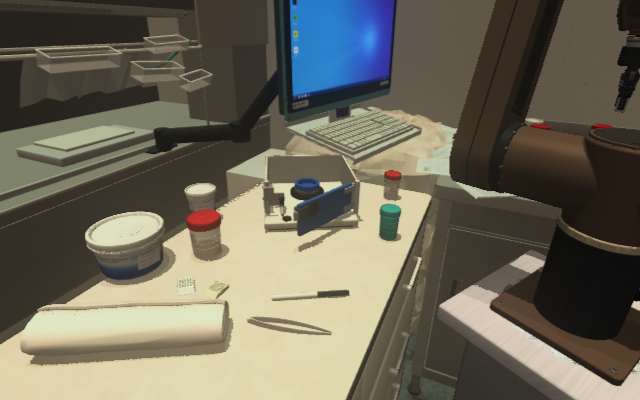

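View pics/top0.png

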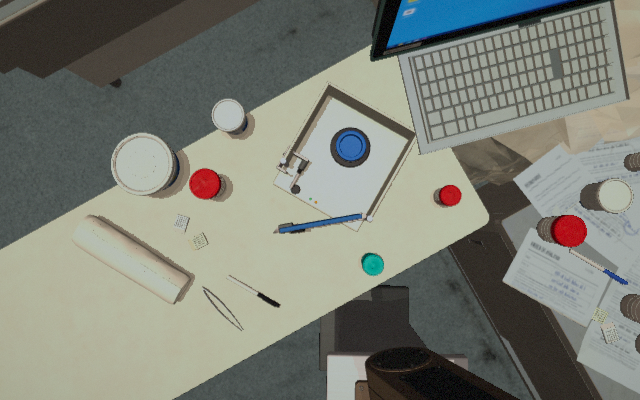

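The scene picture shows a red-capped vial at (392,184), a turquoise decoy at (390,220), the large red jar at (205,232) and the cup at (200,197). In the top picture the red-capped candidates are (449,196), small and standing alone right of the mixer; (206,184), the larger jar; and (569,231), a larger one on the side desk. The turquoise one at (372,264) is excluded. The small red cap at (449,196) fits; I'll confirm it in a crop.

```bash
python3 - <<'E'
from h import *
c,T=cam('top'); im=cv2.imread('pics/top0.png')
hsv=cv2.cvtColor(im,cv2.COLOR_BGR2HSV)
def cen(hsv,m,box):
    x0,y0,x1,y1=box; s=m[y0:y1,x0:x1]; n,l,st,ce=cv2.connectedComponentsWithStats(s.astype(np.uint8)); i=1+np.argmax(st[1:,4]); return ce[i]+[x0,y0],st[i]+[x0,y0,0,0,0]
red=((hsv[...,0]<8)|(hsv[...,0]>172))&(hsv[...,1]>150)&(hsv[...,2]>60)
blue=(abs(hsv[...,0].astype(int)-110)<14)&(hsv[...,1]>120)
for nm,m,b,z in [('vial',red,(425,175,475,220),.073),('jar',red,(180,160,230,205),.084),('well',blue,(325,120,380,175),.058),('gate',blue,(265,200,380,240),.105)]:
    p,st=cen(hsv,m,b); print(nm,p,st,at_z(c,T,*p,z))
cu=at_z(c,T,228,115,.082); print('cup',cu)
s=cv2.imread('pics/scene0.png'); cs,Ts=cam('scene')
hs=cv2.cvtColor(s,cv2.COLOR_BGR2HSV); blue=(abs(hs[...,0].astype(int)-110)<14)&(hs[...,1]>120)
red=((hs[...,0]<8)|(hs[...,0]>172))&(hs[...,1]>150)
for nm,m,b in [('vial',red,(378,165,410,195)),('well',blue,(285,170,322,200))]: print('scene',nm,cen(hs,m,b))
v=at_z(c,T,449,195,.073); print('vialcap in scene',proj(cs,Ts,v))
a=cv2.resize(im[75:245,265:425],None,fx=3.4,fy=3.4,interpolation=cv2.INTER_CUBIC)
b=cv2.resize(im[170:220,420:480],None,fx=3.8,fy=3.8,interpolation=cv2.INTER_CUBIC)
d=cv2.resize(s[150:250,360:420],None,fx=3.8,fy=3.8,interpolation=cv2.INTER_CUBIC)
o=np.zeros((580,800,3),np.uint8); o[:a.shape[0],:a.shape[1]]=a; o[:b.shape[0],550:550+b.shape[1]]=b; o[195:195+d.shape[0],550:550+d.shape[1]]=d
cv2.imwrite('pics/crop1.png',o)
E
```

```text
vial [449.58038147 195.07629428] [439 185  22  21 367] [ 0.5131387  -0.09357059  0.073     ]
jar [204.70360481 183.38718291] [189 169  32  30 749] [0.529593  0.4244132 0.084    ]
well [350.51856946 145.30949106] [336 130  30  31 727] [0.61851796 0.11630348 0.058     ]
gate [319.96419437 222.64705882] [280 214  82  19 391] [0.45148388 0.17977136 0.105     ]
cup [0.67615338 0.37905073 0.082     ]
scene vial (array([392.29, 174.31]), array([385, 171,  16,   9, 100]))
scene well (array([306.85470085, 182.70940171]), array([295, 178,  24,   9, 117]))
vialcap in scene [391.35112661 172.56964126]
```

View pics/crop1.png

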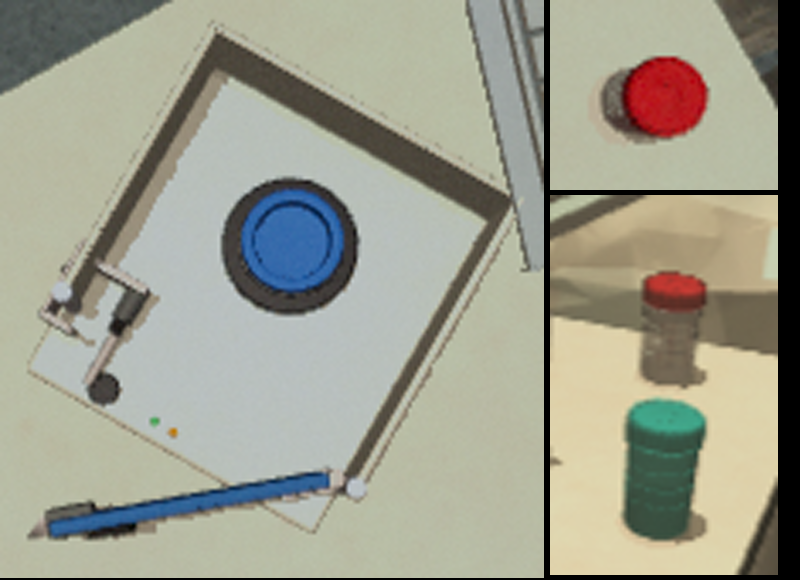

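The crop confirms it: the small red-capped clear vial stands alone next to the turquoise decoy. The well is at crop (292,242), the hinge knob at (357,488) and the gate's free end at (35,532).

```bash
python3 - <<'E'
from h import *
c,T=cam('top')
g=lambda u,v,z: at_z(c,T,265+u/3.4,75+v/3.4,z)
P=dict(hinge=g(357,488,.108),post=g(62,293,.108),bl=g(218,30,.106),br=g(508,200,.106),bolt=g(35,532,.09),pad=g(72,512,.095),gbase=g(325,478,.105),gfree=g(50,527,.105),strike=g(50,320,.09),fl=g(32,372,.024),fr=g(315,530,.024))
for k,v in P.items(): print(k,v.round(4))
a=P['br']-P['bl'];print('wallyaw from back',np.degrees(np.arctan2(a[1],a[0]))+90, np.linalg.norm(a))
a=P['hinge']-P['post'];print('front',np.degrees(np.arctan2(a[1],a[0]))+90,np.linalg.norm(a))
a=P['gfree']-P['gbase'];print('gate dir',np.degrees(np.arctan2(a[1],a[0])),np.linalg.norm(a))
s=ctrl.get_state();print(s['time'],s['eef_pos'],s['contact_force'],s['qpos']);print(R.from_quat(s['tcp_rot']).as_matrix().round(3))
E
```

```text
hinge [0.4616 0.078  0.108 ]
post [0.5763 0.2571 0.108 ]
bl [0.7385 0.1652 0.106 ]
br [ 0.6367 -0.0114  0.106 ]
bolt [0.4312 0.2726 0.09  ]
pad [0.444  0.2497 0.095 ]
gbase [0.4672 0.097  0.105 ]
gfree [0.4351 0.2619 0.105 ]
strike [0.5615 0.2659 0.09  ]
fl [0.533  0.2839 0.024 ]
fr [0.4319 0.0958 0.024 ]
wallyaw from back -29.963599072363067 0.20386812924686187
front -32.64400297812283 0.21261901101873265
gate dir 101.00378913692383 0.16804991471889538
1.1 [ 0.21031011 -0.64137918  0.22590585] [ 0.07196392  0.02717222 -0.14806842] [-1.40397802e+00  2.86317925e-01  1.57671301e+00 -3.13428672e-05
  1.27859695e+00 -1.50004870e-01]
[[ 0.95   0.312 -0.   ]
 [ 0.312 -0.95   0.   ]
 [-0.    -0.    -1.   ]]
```

{"op": "apply_moves", "data": {
  "series": [
    [0.379, 0.685, 0.06, 0, 0, 0],
    [0.379, 0.685, 0.06, 0, 0, 0],
    [0.379, 0.685, 0.06, 0, 0, 0],
    [0.379, 0.685, 0.06, 0, 0, 0],
    [0.379, 0.685, 0.06, 0, 0, 0],
    [0.379, 0.685, 0.06, 0, 0, 0],
    [0.379, 0.685, 0.06, 0, 0, 0],
    [0.379, 0.685, 0.06, 0, 0, 0],
    [0.379, 0.685, 0.06, 0, 0, 0],
    [0.379, 0.685, 0.06, 0, 0, 0],
    [0.379, 0.685, 0.06, 0, 0, 0],
    [0.379, 0.685, -0.075, 0, 0, 0],
    [0.379, 0.685, -0.075, 0, 0, 0],
    [0.379, 0.685, -0.075, 0, 0, 0],
    [0.379, 0.685, -0.075, 0, 0, 0]
  ],
  "jaw": 1
}}

```text
time: 2.98
eef_pos: [0.5145, -0.0944, 0.168]
tcp_rot: [0.988, 0.157, 0.001, 0.001]
contact_force: [-0.1, -1.3, 0.6]
opening: 0.998
finger_force: 0.0
```

```bash
cat >> h.py <<'E'
def red(im):
    h=cv2.cvtColor(im,cv2.COLOR_RGB2HSV); return (((h[...,0]<8)|(h[...,0]>172))&(h[...,1]>150)&(h[...,2]>60)).astype(np.uint8)
def blue(im):
    h=cv2.cvtColor(im,cv2.COLOR_RGB2HSV); return ((abs(h[...,0].astype(int)-110)<14)&(h[...,1]>120)).astype(np.uint8)
def blobs(m,k=3):
    n,l,st,ce=cv2.connectedComponentsWithStats(m); o=np.argsort(-st[1:,4])[:k]+1
    r=[]
    for i in o:
        ct=max(cv2.findContours((l==i).astype(np.uint8),cv2.RETR_EXTERNAL,cv2.CHAIN_APPROX_NONE)[0],key=len)
        r.append((ce[i],st[i],cv2.fitEllipse(ct) if len(ct)>5 else None,ct))
    return r
E
python3 - <<'E'
from h import *
c,T,im=snap('wrist','pics/w1.png'); s=ctrl.get_state(); print(s['time'],s['eef_pos'],s['qpos'])
for ce,st,e,ct in blobs(red(im)): print(ce,st,e, at_z(c,T,*e[0],.073) if e else '')
print(proj(c,T,[.5131,-.0936,.073]))
E
```

```text
3.025 [ 0.51506124 -0.09452445  0.16880544] [-3.75328579e-01  4.66743309e-03  2.00084224e+00 -1.47909925e-04
  1.13132127e+00  8.79436441e-01]
[318.63683905 196.98024404] [ 295  174   48   47 1721] ((318.6496887207031, 196.97637939453125), (45.767696380615234, 46.07686996459961), 106.24878692626953) [ 0.51450275 -0.09527099  0.073     ]
[316.43434067 197.8280394 ]
```

View pics/w1.png

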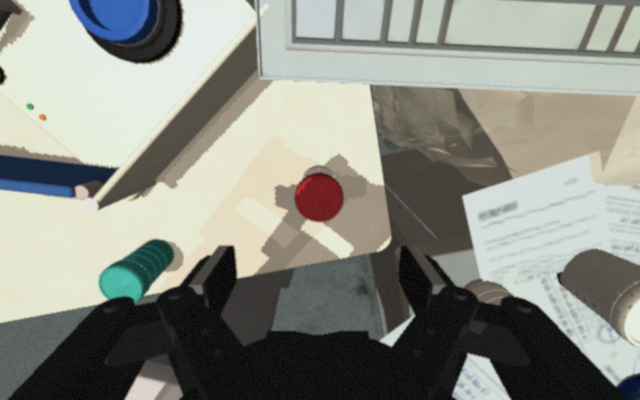

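The wrist view shows the red cap at (319,197), midway between the fingers, so the tool is lined up. I'll descend and grip.

{"op": "apply_moves", "data": {
  "series": [
    [0, -0.001, -0.05, 0, 0, 0],
    [0, -0.001, -0.1, 0, 0, 0],
    [0, -0.001, -0.135, 0, 0, 0],
    [0, -0.001, -0.157, 0, 0, 0],
    [0, -0.001, -0.157, 0, 0, 0],
    [0, -0.001, -0.157, 0, 0, 0]
  ]
}}

```text
time: 3.78
eef_pos: [0.515, -0.0948, 0.0422]
tcp_rot: [0.987, 0.158, 0.001, 0.001]
contact_force: [-0.3, -0.9, -0.1]
opening: 1.001
finger_force: 0.0
```

{"op": "apply_moves", "data": {
  "series": [
    [0, 0, 0, 0, 0, 0],
    [0, 0, 0, 0, 0, 0],
    [0, 0, 0, 0, 0, 0],
    [0, 0, 0, 0, 0, 0],
    [0, 0, 0, 0, 0, 0],
    [0, 0, 0, 0, 0, 0]
  ],
  "jaw": 0,
  "squeeze": 25
}}

```text
time: 4.53
eef_pos: [0.5141, -0.0943, 0.0411]
tcp_rot: [0.987, 0.158, 0.001, 0.0]
contact_force: [-0.5, 0.7, 6.2]
opening: 0.477
finger_force: 25.2
```

{"op": "apply_moves", "data": {
  "series": [
    [0, 0, 0.05, 0, 0, 0],
    [0, 0, 0.12, 0, 0, 0],
    [0, 0, 0.2, 0, 0, 0],
    [0.012, 0.077, 0.2, 0, 0, 0],
    [0.024, 0.154, 0.2, 0, 0, 0],
    [0.036, 0.21, 0.2, 0, 0, 0],
    [0.036, 0.2325, 0.2, 0, 0, 0],
    [0.036, 0.2325, 0.2, 0, 0, 0],
    [0.036, 0.2325, 0.2, 0, 0, 0],
    [0.036, 0.2325, 0.2, 0, 0, 0]
  ]
}}

```text
time: 5.78
eef_pos: [0.5423, 0.0904, 0.2002]
tcp_rot: [0.988, 0.157, -0.0, 0.0]
contact_force: [-0.4, 0.2, -1.5]
opening: 0.478
finger_force: 25.8
```

```bash
python3 - <<'E'
from h import *
s=ctrl.get_state();c,T,im=snap('wrist','pics/w2.png'); print(s['time'],s['eef_pos'],s['opening'],s['finger_force'],s['contact_force'])
Rt=R.from_quat(s['tcp_rot']).as_matrix(); p=s['eef_pos']; print(Rt[:,2])
for ce,st,e,ct in blobs(red(im),2):
    if st[4]>100:
        q=at_z(c,T,*e[0],p[2]+.032); print('red',st,e,q,(q-p)@Rt)
for ce,st,e,ct in blobs(blue(im),3):
    if st[4]>100:
        q=at_z(c,T,*e[0],.058); print('blue',st,e,q,(q-p)@Rt)
print(proj(c,T,[.6185,.1163,.058]))
E
```

```text
5.775 [0.54228804 0.09044596 0.20021679] 0.47794565814888434 25.844961404800415 [-0.42077875  0.22817112 -1.45649393]
[-1.90542181e-04 -3.21502255e-04 -9.99999930e-01]
red [ 274  223   87   91 6397] ((316.7988586425781, 268.9321594238281), (88.81610870361328, 89.9726333618164), 170.0109100341797) [0.54430312 0.09203357 0.23221679] [ 0.00239867 -0.00087768 -0.03200089]
red [ 600  357   40   43 1387] ((622.8872680664062, 379.8478698730469), (39.70783233642578, 46.39358901977539), 30.128585815429688) [ 0.5309465  -0.0876332   0.23221679] [-0.06593777  0.16582168 -0.03194058]
blue [ 116  218  168   46 4023] ((200.71908569335938, 239.91256713867188), (37.62546920776367, 163.2298126220703), 92.79512023925781) [0.437706   0.19735942 0.058     ] [-0.06629423 -0.13407862  0.14220234]
blue [ 284   71   66   69 3588] ((316.92059326171875, 104.92454528808594), (64.90593719482422, 68.52840423583984), 178.7635498046875) [0.61857057 0.11637718 0.058     ] [ 0.08060282 -0.00106972  0.14219391]
[316.97249924 105.02124785]
```

View pics/w2.png

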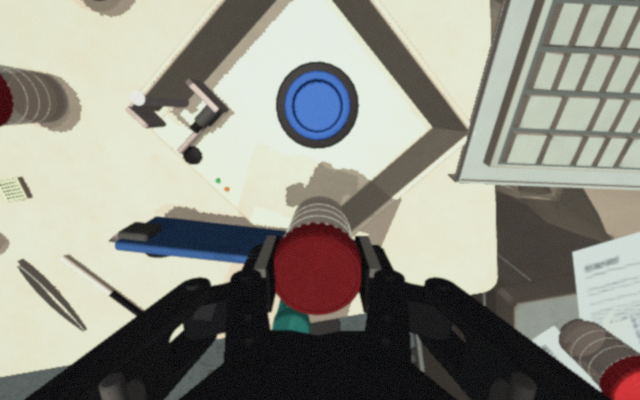

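The wrist view shows the well at (317,105), which agrees with the top view to 0.2 mm, and the vial held upright at (317,269). I'll move over the well.

{"op": "apply_moves", "data": {
  "series": [
    [0.05, 0.0165, 0, 0, 0, 0],
    [0.0956, 0.0315, 0, 0, 0, 0],
    [0.0956, 0.0315, -0.04, 0, 0, 0],
    [0.0956, 0.0315, -0.08, 0, 0, 0],
    [0.0956, 0.0315, -0.118, 0, 0, 0],
    [0.0956, 0.0315, -0.118, 0, 0, 0],
    [0.0956, 0.0315, -0.118, 0, 0, 0],
    [0.0956, 0.0315, -0.118, 0, 0, 0]
  ]
}}

```text
time: 6.82
eef_pos: [0.6202, 0.1168, 0.1082]
tcp_rot: [0.988, 0.158, 0.002, 0.0]
contact_force: [0.2, -0.3, -0.0]
opening: 0.484
finger_force: 25.8
```

```bash
python3 - <<'E'
from h import *
s=ctrl.get_state(); print(s['time'],s['eef_pos'],s['contact_force'])
o=[]
for n,b in [('scene',(255,140,375,240)),('top',(270,80,430,245)),('wrist',(180,150,460,340))]:
    c,T,im=snap(n); x0,y0,x1,y1=b; k=min(390/(x1-x0),290/(y1-y0)); o.append(cv2.resize(im[y0:y1,x0:x1,::-1],None,fx=k,fy=k,interpolation=cv2.INTER_CUBIC))
    if n=='wrist':
        Rt=R.from_quat(s['tcp_rot']).as_matrix(); p=s['eef_pos']
        for ce,st,e,ct in blobs(blue(im),3): print('blue',st,e, (at_z(c,T,*e[0],.058)-p)@Rt if e else '')
        for ce,st,e,ct in blobs(red(im),1): print('red',st,e)
w=np.zeros((590,790,3),np.uint8)
for a,(y,x) in zip(o,[(0,0),(0,395),(295,0)]): w[y:y+a.shape[0],x:x+a.shape[1]]=a
cv2.imwrite('pics/p3.png',w)
E
```

```text
6.825 [0.62020542 0.11684297 0.1082326 ] [ 0.19705358 -0.25682319 -0.04286611]
blue [ 274  172   89   66 2516] ((318.4223327636719, 213.89796447753906), (78.88763427734375, 80.9930419921875), 97.63801574707031) [-5.59640960e-04 -4.86501410e-05  5.02308688e-02]
blue [  26    0   39   69 1532] ((44.34453201293945, 35.7825813293457), (37.917884826660156, 69.40815734863281), 171.5357666015625) [ 0.11914586 -0.17378914  0.05047745]
blue [ 164  339   62   61 1239] ((201.47215270996094, 368.1436767578125), (19.634140014648438, 87.79954528808594), 44.8538932800293) [-0.1502806  -0.10637534  0.04956852]
red [ 274  223   87   91 6371] ((316.8431396484375, 268.9192199707031), (88.55814361572266, 89.86152648925781), 160.36776733398438)
```

View pics/p3.png

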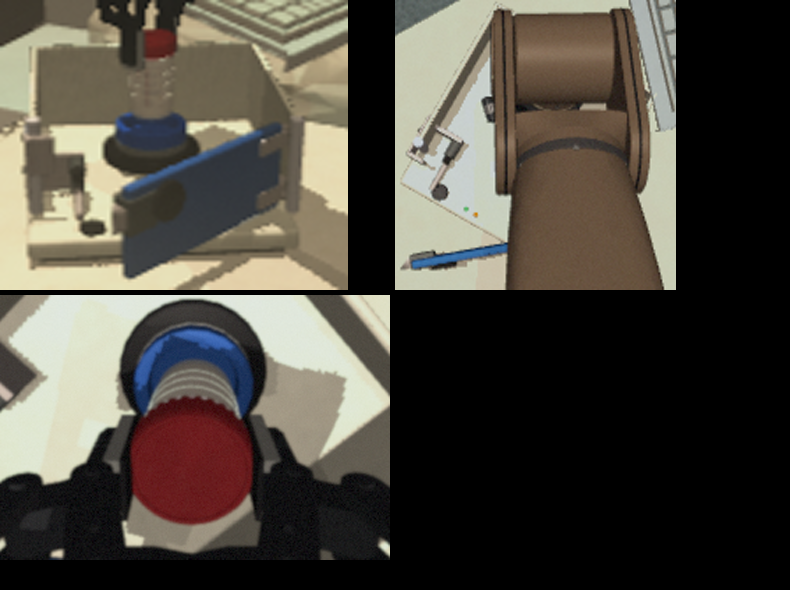

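The vial is above the blue well: scene crop at (155,120), and in the wrist crop the vial is concentric with the rim within about 1 mm. I'll lower it slowly.

{"op": "apply_moves", "data": {
  "series": [
    [-0.001, -0.001, 0, 0, 0, 0],
    [-0.001, -0.001, -0.006, 0, 0, 0],
    [-0.001, -0.001, -0.011, 0, 0, 0],
    [-0.001, -0.001, -0.016, 0, 0, 0],
    [-0.001, -0.001, -0.02, 0, 0, 0],
    [-0.001, -0.001, -0.024, 0, 0, 0],
    [-0.001, -0.001, -0.024, 0, 0, 0],
    [-0.001, -0.001, -0.024, 0, 0, 0]
  ]
}}

```text
time: 7.98
eef_pos: [0.618, 0.1162, 0.0868]
tcp_rot: [0.987, 0.158, 0.0, -0.0]
contact_force: [0.8, -0.0, -0.1]
opening: 0.481
finger_force: 25.8
```

{"op": "apply_moves", "data": {
  "series": [
    [0, 0, -0.001, 0, 0, 0],
    [0, 0, -0.001, 0, 0, 0]
  ]
}}

```text
time: 8.22
eef_pos: [0.6182, 0.1162, 0.0863]
tcp_rot: [0.987, 0.158, 0.0, -0.0]
contact_force: [0.7, -0.0, 0.2]
opening: 0.484
finger_force: 25.9
```

{"op": "apply_moves", "data": {
  "series": [
    [0, 0, 0, 0, 0, 0],
    [0, 0, 0, 0, 0, 0],
    [0, 0, 0, 0, 0, 0],
    [0, 0, 0, 0, 0, 0]
  ],
  "jaw": 0.72
}}

```text
time: 8.72
eef_pos: [0.6179, 0.1162, 0.0859]
tcp_rot: [0.987, 0.158, -0.0, -0.0]
contact_force: [0.2, -0.2, 0.4]
opening: 0.719
finger_force: 0.0
```

{"op": "apply_moves", "data": {
  "series": [
    [0, 0, 0.015, 0, 0, 0],
    [0, 0, 0.05, 0, 0, 0],
    [0, 0, 0.1, 0, 0, 0],
    [-0.05, 0, 0.14, 0, 0, 0],
    [-0.1, -0.03, 0.14, 0, 0, 0],
    [-0.1, -0.03, 0.14, 0, 0, 0],
    [-0.1, -0.03, 0.14, 0, 0, 0]
  ]
}}

```text
time: 9.6
eef_pos: [0.5387, 0.0923, 0.199]
tcp_rot: [0.988, 0.158, 0.001, 0.0]
contact_force: [0.6, 0.3, 1.4]
opening: 0.723
finger_force: 0.0
```

```bash
python3 - <<'E'
from h import *
s=ctrl.get_state(); print(s['time'],s['eef_pos'],s['contact_force'])
c,T,im=snap('wrist'); cv2.imwrite('pics/w4.png',im[:,:,::-1])
for ce,st,e,ct in blobs(red(im),2): print('red',st,e, at_z(c,T,*e[0],.118) if e else '')
for ce,st,e,ct in blobs(blue(im),2): print('blue',st,e, at_z(c,T,*e[0],.058) if e else '')
cs,Ts,ims=snap('scene'); print('scene pred cap',proj(cs,Ts,[.6186,.1164,.118]),[b[:2] for b in blobs(red(ims),3)])
cv2.imwrite('pics/p4.png',np.hstack([cv2.resize(im[0:260,180:500,::-1],(400,325)),cv2.resize(ims[130:245,250:391,::-1],(400,325))]))
E
```

```text
9.6 [0.53873596 0.09225473 0.19900272] [0.55215946 0.25806974 1.41103549]
red [ 294   73   56   59 2581] ((321.71826171875, 101.95801544189453), (54.79672622680664, 58.10379409790039), 177.92054748535156) [0.61694585 0.1149339  0.118     ]
red [ 604  356   36   44 1218] ((624.6181030273438, 379.9983215332031), (36.13455581665039, 45.186885833740234), 18.845409393310547) [ 0.45024464 -0.28381069  0.118     ]
blue [ 117  216  179   50 4610] ((209.75733947753906, 239.60630798339844), (38.021793365478516, 190.9557342529297), 95.14421081542969) [0.43877398 0.18895948 0.058     ]
blue [287  68  66  70 776] ((319.8131103515625, 102.25428009033203), (65.14833068847656, 69.06807708740234), 2.455479383468628) [0.61856943 0.11644705 0.058     ]
scene pred cap [306.47869192 159.97360431] [(array([201.71401869, 219.34205607]), array([186, 210,  34,  22, 535], dtype=int32)), (array([466.69506726, 153.30044843]), array([455, 148,  24,  12, 223], dtype=int32)), (array([307.1971831, 162.3943662]), array([299, 158,  18,  10, 142], dtype=int32))]
```

View pics/p4.png

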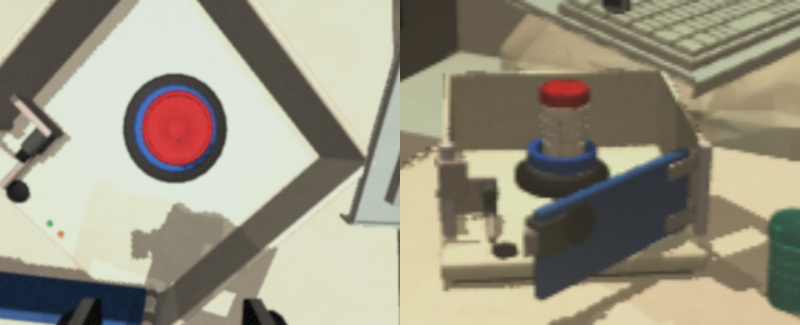

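The vial stands upright in the well: in the left wrist crop the cap at (178,128) is concentric with the rim, and the scene crop confirms it. The gate is still open at about 0.69 rad with its pad facing outward. Next I'll shut the fingers and go in front of the pad.

{"op": "apply_moves", "data": {
  "series": [
    [-0.06, 0.05, 0, 0, 0, -0.06],
    [-0.12, 0.1, 0, 0, 0, -0.13],
    [-0.1875, 0.1575, 0, 0, 0, -0.19],
    [-0.1875, 0.1575, 0, 0, 0, -0.19],
    [-0.1875, 0.1575, -0.05, 0, 0, -0.19],
    [-0.1875, 0.1575, -0.1, 0, 0, -0.19],
    [-0.1875, 0.1575, -0.1375, 0, 0, -0.19],
    [-0.1875, 0.1575, -0.1375, 0, 0, -0.19],
    [-0.1875, 0.1575, -0.1375, 0, 0, -0.19],
    [-0.1875, 0.1575, -0.1375, 0, 0, -0.19]
  ],
  "jaw": 0
}}

```text
time: 10.95
eef_pos: [0.3897, 0.2186, 0.0897]
tcp_rot: [0.996, 0.084, 0.002, -0.0]
contact_force: [0.2, -0.1, 0.2]
opening: -0.001
finger_force: 0.0
```

```bash
python3 - <<'E'
from h import *
s=ctrl.get_state(); print(s['time'],s['eef_pos'],s['contact_force'],s['qpos'])
c,T,im=snap('wrist','pics/w5.png')
O=np.array([.5988,.1281,0]);gx=np.array([.866,-.5,0]);gy=np.array([.5,.866,0]);ez=np.array([0,0,1.])
H=O-.1*gx-.104*gy
im=im[:,:,::-1].copy()
for th in (.69,):
    d=np.cos(th)*gy-np.sin(th)*gx; n=-(np.cos(th)*gx+np.sin(th)*gy)
    print('pad',H+.14*d+.011*n)
    for k,p in dict(H=H+.085*ez,f=H+.176*d+.105*ez,p=H+.14*d+.011*n+.085*ez,b=H+.191*d+.082*ez,s=O-.1*gx+.09*gy+.082*ez).items():
        u=proj(c,T,p); print(k,u)
        cv2.circle(im,tuple(int(x) for x in u),3,(0,0,255),1)
cv2.imwrite('pics/w5a.png',im)
E
```

```text
10.95 [0.38968732 0.21856724 0.08974476] [ 0.1914057  -0.05267233  0.15718952] [ 2.83402485e-01 -6.37229482e-02  2.22953356e+00 -8.28678591e-05
  9.72226321e-01  1.68679828e+00]
pad [0.42616561 0.22427767 0.        ]
H [572.52416945 160.70382442]
f [244.88522889 166.63040063]
p [319.02154461 179.62280989]
b [228.45401929 159.15494989]
s [ 298.06837637 -123.66573874]
```

View pics/w5a.png

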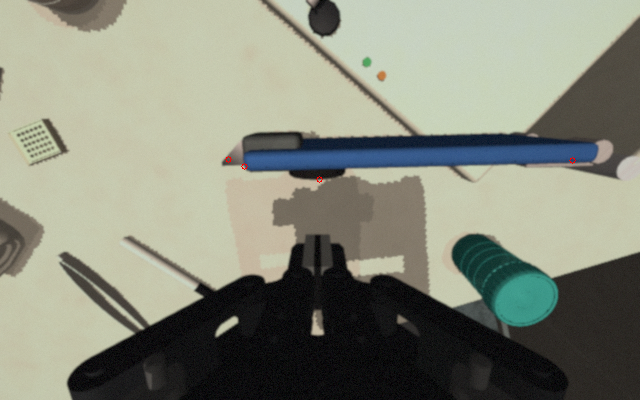

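The wrist view shows the model points on the gate: pad at (319,177), free end at (245,168), bolt at (229,160). The shut fingers at column 317 face the pad. I'll push along the arc, first to about 0.3 rad.

{"op": "apply_moves", "data": {
  "series": [
    [0.017, 0.003, 0, 0, 0, 0],
    [0.03, 0.005, 0, 0, 0, 0],
    [0.034, 0.0055, 0, 0, 0, 0],
    [0.041, 0.0075, 0, 0, 0, -0.05],
    [0.0495, 0.0099, 0, 0, 0, -0.115],
    [0.0538, 0.0107, 0, 0, 0, -0.147],
    [0.0582, 0.0115, 0, 0, 0, -0.178],
    [0.0626, 0.0123, 0, 0, 0, -0.21],
    [0.067, 0.013, 0, 0, 0, -0.242],
    [0.0714, 0.0134, 0, 0, 0, -0.274],
    [0.0758, 0.0138, 0, 0, 0, -0.305],
    [0.0801, 0.0142, 0, 0, 0, -0.337],
    [0.0845, 0.0145, 0, 0, 0, -0.369],
    [0.0889, 0.0145, 0, 0, 0, -0.4],
    [0.0933, 0.0145, 0, 0, 0, -0.433],
    [0.0976, 0.0144, 0, 0, 0, -0.465],
    [0.102, 0.0143, 0, 0, 0, -0.496],
    [0.102, 0.0143, 0, 0, 0, -0.496]
  ]
}}

```text
time: 13.25
eef_pos: [0.4699, 0.2296, 0.088]
tcp_rot: [0.994, -0.111, 0.0, 0.0]
contact_force: [0.7, -0.6, -0.5]
opening: 0.002
finger_force: 0.0
```

```bash
python3 - <<'E'
from h import *
s=ctrl.get_state(); print(s['time'],s['eef_pos'],s['contact_force'])
c,T,im=snap('wrist'); im=im[:,:,::-1].copy()
O=np.array([.5988,.1281,0]);gx=np.array([.866,-.5,0]);gy=np.array([.5,.866,0]);ez=np.array([0,0,1.]);H=O-.1*gx-.104*gy
for th,col in ((.3,(0,0,255)),(.25,(0,255,0))):
    d=np.cos(th)*gy-np.sin(th)*gx; n=-(np.cos(th)*gx+np.sin(th)*gy)
    for p in (H+.176*d+.005*n+.105*ez,H+.03*d+.005*n+.105*ez,H+.191*d+.082*ez,H+.14*d+.011*n+.085*ez): cv2.circle(im,tuple(int(x) for x in proj(c,T,p)),3,col,1)
cv2.circle(im,tuple(int(x) for x in proj(c,T,O-.1*gx+.087*gy+.082*ez)),4,(255,0,255),1)
cv2.imwrite('pics/w6.png',im)
E
```

```text
13.25 [0.46990376 0.22960897 0.08797401] [ 0.65605967 -0.59239935 -0.53532135]
```

View pics/w6.png

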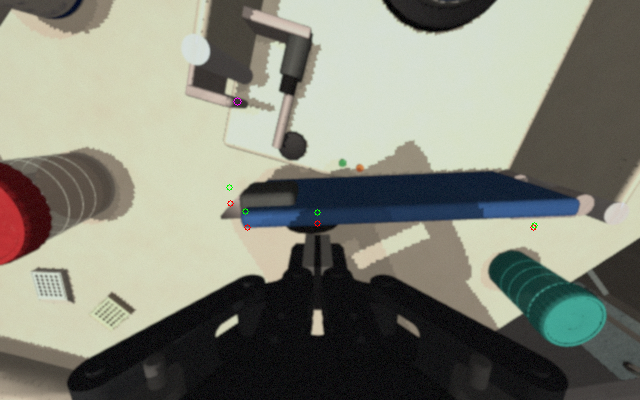

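The gate rests on the fingers at about 0.32 rad, with bolt tip at (225,213) and strike lip at (237,102), so about 60 mm of bolt travel remains. I'll continue past the kicker to about 0.12 rad.

{"op": "apply_moves", "data": {
  "series": [
    [0.0044, -0.0005, 0, 0, 0, -0.032],
    [0.0088, -0.001, 0, 0, 0, -0.064],
    [0.0132, -0.0015, 0, 0, 0, -0.096],
    [0.0176, -0.0021, 0, 0, 0, -0.127],
    [0.0211, -0.0028, 0, 0, 0, -0.153],
    [0.0246, -0.0035, 0, 0, 0, -0.178],
    [0.028, -0.0043, 0, 0, 0, -0.204],
    [0.0315, -0.0051, 0, 0, 0, -0.229],
    [0.0315, -0.0051, 0, 0, 0, -0.229]
  ]
}}

```text
time: 14.42
eef_pos: [0.4949, 0.2256, 0.0879]
tcp_rot: [0.98, -0.2, -0.0, -0.0]
contact_force: [-0.4, 0.4, 0.5]
opening: 0.0
finger_force: 0.4
```

{"op": "apply_moves", "data": {
  "series": [
    [0.0017, -0.0005, 0, 0, 0, -0.013],
    [0.0034, -0.001, 0, 0, 0, -0.026],
    [0.0051, -0.0015, 0, 0, 0, -0.038],
    [0.0068, -0.002, 0, 0, 0, -0.051],
    [0.0068, -0.002, 0, 0, 0, -0.051]
  ]
}}

```text
time: 15.05
eef_pos: [0.5003, 0.2239, 0.0879]
tcp_rot: [0.976, -0.219, 0.0, 0.0]
contact_force: [-0.6, 1.4, 0.2]
opening: -0.002
finger_force: 0.6
```

{"op": "apply_moves", "data": {
  "series": [
    [0.0017, -0.0006, 0, 0, 0, -0.013],
    [0.0034, -0.0011, 0, 0, 0, -0.026],
    [0.0034, -0.0011, 0, 0, 0, -0.026]
  ]
}}

```text
time: 15.42
eef_pos: [0.503, 0.223, 0.0879]
tcp_rot: [0.973, -0.229, 0.0, 0.0]
contact_force: [-1.0, 1.7, -0.7]
opening: -0.001
finger_force: 0.6
```

{"op": "apply_moves", "data": {
  "series": [
    [0.0012, -0.0004, 0, 0, 0, -0.009],
    [0.0012, -0.0004, 0, 0, 0, -0.009]
  ]
}}

```text
time: 15.68
eef_pos: [0.504, 0.2227, 0.0879]
tcp_rot: [0.973, -0.233, 0.0, -0.0]
contact_force: [-0.8, 2.1, -1.6]
opening: 0.004
finger_force: 0.6
```

{"op": "apply_moves", "data": {
  "series": [
    [0.0012, -0.0004, 0, 0, 0, -0.009],
    [0.0012, -0.0004, 0, 0, 0, -0.009]
  ]
}}

```text
time: 15.92
eef_pos: [0.5049, 0.2224, 0.0879]
tcp_rot: [0.972, -0.236, 0.0, 0.0]
contact_force: [-1.6, 2.2, -0.1]
opening: 0.002
finger_force: 0.7
```

{"op": "apply_moves", "data": {
  "series": [
    [0.0012, -0.0004, 0, 0, 0, -0.009],
    [0.0012, -0.0004, 0, 0, 0, -0.009]
  ]
}}

```text
time: 16.18
eef_pos: [0.5059, 0.2221, 0.0879]
tcp_rot: [0.971, -0.239, 0.0, -0.0]
contact_force: [-1.2, 0.8, -0.3]
opening: -0.004
finger_force: 0.7
```

{"op": "apply_moves", "data": {
  "series": [
    [0.0012, -0.0004, 0, 0, 0, -0.009],
    [0.0012, -0.0004, 0, 0, 0, -0.009]
  ]
}}

```text
time: 16.42
eef_pos: [0.5069, 0.2218, 0.0879]
tcp_rot: [0.97, -0.243, 0.0, -0.0]
contact_force: [-1.2, 2.0, 0.1]
opening: -0.003
finger_force: 0.7
```

{"op": "apply_moves", "data": {
  "series": [
    [0.0012, -0.0005, 0, 0, 0, -0.009],
    [0.0012, -0.0005, 0, 0, 0, -0.009]
  ]
}}

```text
time: 16.68
eef_pos: [0.5078, 0.2214, 0.0879]
tcp_rot: [0.969, -0.246, 0.0, 0.0]
contact_force: [-1.2, 1.4, -0.6]
opening: 0.001
finger_force: 0.7
```

{"op": "apply_moves", "data": {
  "series": [
    [0.0012, -0.0005, 0, 0, 0, -0.009],
    [0.0012, -0.0005, 0, 0, 0, -0.009]
  ]
}}

```text
time: 16.92
eef_pos: [0.5082, 0.2213, 0.0879]
tcp_rot: [0.968, -0.25, -0.001, -0.0]
contact_force: [-2.7, 3.7, 1.7]
opening: -0.003
finger_force: 2.1
```

{"op": "apply_moves", "data": {
  "series": [
    [0.0012, -0.0005, 0, 0, 0, -0.009],
    [0.0012, -0.0005, 0, 0, 0, -0.009]
  ]
}}

```text
time: 17.18
eef_pos: [0.509, 0.221, 0.0879]
tcp_rot: [0.967, -0.253, -0.001, -0.0]
contact_force: [-4.4, 4.3, 1.7]
opening: 0.003
finger_force: 2.5
```

{"op": "apply_moves", "data": {
  "series": [
    [0.0012, -0.0005, 0, 0, 0, -0.009],
    [0.0012, -0.0005, 0, 0, 0, -0.009]
  ]
}}

```text
time: 17.42
eef_pos: [0.5099, 0.2208, 0.0879]
tcp_rot: [0.966, -0.257, -0.001, -0.0]
contact_force: [-4.0, 3.7, 2.7]
opening: 0.001
finger_force: 2.7
```

{"op": "apply_moves", "data": {
  "series": [
    [0.0012, -0.0005, 0, 0, 0, -0.009],
    [0.0012, -0.0005, 0, 0, 0, -0.009]
  ]
}}

```text
time: 17.68
eef_pos: [0.5108, 0.2204, 0.0879]
tcp_rot: [0.966, -0.26, -0.001, -0.0]
contact_force: [-3.6, 3.8, 2.2]
opening: 0.001
finger_force: 2.9
```

{"op": "apply_moves", "data": {
  "series": [
    [0.0012, -0.0005, 0, 0, 0, -0.009],
    [0.0012, -0.0005, 0, 0, 0, -0.009]
  ]
}}

```text
time: 17.92
eef_pos: [0.5116, 0.2202, 0.0879]
tcp_rot: [0.965, -0.264, -0.001, -0.0]
contact_force: [-4.8, 4.8, 2.2]
opening: 0.0
finger_force: 3.1
```

{"op": "apply_moves", "data": {
  "series": [
    [0.0012, -0.0005, 0, 0, 0, -0.009],
    [0.0012, -0.0005, 0, 0, 0, -0.009]
  ]
}}

```text
time: 18.18
eef_pos: [0.5125, 0.2199, 0.0879]
tcp_rot: [0.964, -0.267, -0.001, -0.0]
contact_force: [-4.7, 4.9, 2.8]
opening: -0.002
finger_force: 3.2
```

{"op": "apply_moves", "data": {
  "series": [
    [0.0012, -0.0005, 0, 0, 0, -0.009],
    [0.0012, -0.0005, 0, 0, 0, -0.009]
  ]
}}

```text
time: 18.42
eef_pos: [0.5141, 0.2192, 0.0879]
tcp_rot: [0.963, -0.27, -0.0, -0.0]
contact_force: [-3.3, 4.1, 1.0]
opening: -0.004
finger_force: 2.1
```

{"op": "apply_moves", "data": {
  "series": [
    [0.0006, -0.0003, 0, 0, 0, -0.004],
    [0.0006, -0.0003, 0, 0, 0, -0.004]
  ]
}}

```text
time: 18.68
eef_pos: [0.5153, 0.2183, 0.088]
tcp_rot: [0.962, -0.272, 0.0, -0.0]
contact_force: [-1.1, 2.7, -0.0]
opening: -0.0
finger_force: 1.3
```

{"op": "apply_moves", "data": {
  "series": [
    [0.0006, -0.0003, 0, 0, 0, -0.004],
    [0.0006, -0.0003, 0, 0, 0, -0.004]
  ]
}}

```text
time: 18.92
eef_pos: [0.516, 0.2174, 0.088]
tcp_rot: [0.962, -0.273, 0.001, 0.001]
contact_force: [-0.4, 0.0, 0.3]
opening: 0.0
finger_force: 0.0
```

The force has fallen to zero with the fingers still forward, although the kicker should push back if the gate were free, so the latch looks snapped. I'll back off and check.

{"op": "apply_moves", "data": {
  "series": [
    [-0.008, 0.005, 0, 0, 0, 0],
    [-0.022, 0.013, 0, 0, 0, 0],
    [-0.0435, 0.025, 0, 0, 0, 0],
    [-0.065, 0.037, 0, 0, 0, 0],
    [-0.065, 0.037, 0, 0, 0, 0],
    [-0.065, 0.037, 0, 0, 0, 0]
  ]
}}

```text
time: 19.68
eef_pos: [0.4635, 0.248, 0.0882]
tcp_rot: [0.962, -0.273, 0.0, -0.0]
contact_force: [0.3, 0.3, 0.2]
opening: -0.003
finger_force: 0.0
```

```bash
python3 - <<'E'
from h import *
s=ctrl.get_state(); print(s['time'],s['eef_pos'],s['contact_force'])
c,T,w=snap('wrist'); ct,Tt,t=snap('top'); cs,Ts,sc=snap('scene')
for ce,st,e,cn in blobs(blue(w),2):
    if st[4]>800:
        b=cn.reshape(-1,2); xs=np.linspace(b[:,0].min()+15,b[:,0].max()-40,12).astype(int)
        pts=np.array([at_z(c,T,x,b[b[:,0]==x,1].max(),.10)[:2] for x in xs]); f=cv2.fitLine(pts.astype(np.float32),cv2.DIST_HUBER,0,.01,.01).ravel()
        a=np.degrees(np.arctan2(f[1],f[0]))%180; print('line',st,a,'theta',np.radians(a-60),pts[0],pts[-1])
print('red wrist',[(b[1],at_z(c,T,*b[2][0],.118)) for b in blobs(red(w),2) if b[2]])
a=cv2.resize(w[:,:,::-1],(480,300)); b=cv2.resize(sc[130:245,230:414,::-1],(480,300)); d=cv2.resize(t[75:245,180:425,::-1],(310,215))
o=np.zeros((600,800,3),np.uint8); o[:300,:480]=a;o[300:,:480]=b;o[:215,485:795]=d
cv2.imwrite('pics/p7.png',o)
E
```

```text
19.675 [0.46348821 0.24799874 0.08819072] [0.28120491 0.32129687 0.15937755]
line [ 221   73  383   32 8772] 59.43715 theta -0.009823603 [0.54876595 0.23939129] [0.47264544 0.10908308]
line [   5   15   56   81 1311] 30.795113 theta -0.50972146 [0.62013616 0.30332561] [0.62013616 0.30332561]
red wrist [(array([   0,  238,   88,   96, 6592], dtype=int32), array([0.52745262, 0.3693584 , 0.118     ])), (array([ 77, 253,   7,   7,  17], dtype=int32), array([0.52803305, 0.34023289, 0.118     ]))]
```

View pics/p7.png

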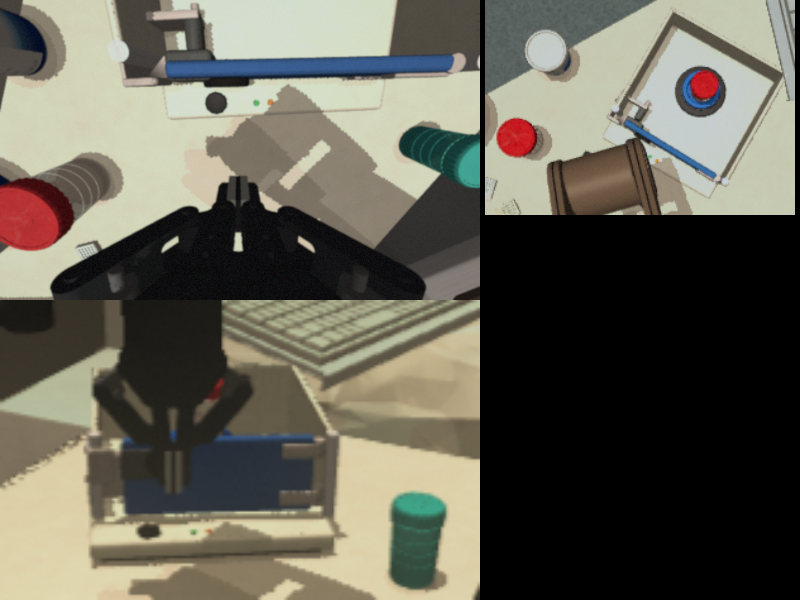

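The gate sits in the frame plane at about -0.01 rad with nothing touching it, so the latch holds. In the top crop the vial stands in the well at (705,85), and the jar and cup are in place. I'll check the vial numerically, then hand in.

```bash
python3 - <<'E'
from h import *
c,T,im=snap('top'); ok=False
for b in blobs(red(im),6):
    if b[2] and b[1][4]>150:
        q=at_z(c,T,*b[2][0],.118); print(b[2][0],q)
        if np.hypot(*(q[:2]-[.6185,.1163]))<.005: ok=True
print(ok)
if ok: print(ctrl.sign_off())
E
```

```text
(568.3972778320312, 230.28977966308594) [ 0.44465119 -0.31657231  0.118     ]
(204.720458984375, 183.37220764160156) [0.52768376 0.41482836 0.118     ]
(353.07952880859375, 141.65553283691406) [0.61687131 0.1150646  0.118     ]
True
the job is handed in; nothing more can be done
None
```

The vial stands upright about 2 mm off the centre of the blue well, the gate is shut on its own latch at about -0.01 rad, the jar has not moved and the cup looks in place in the last picture, and the job was handed in at about 20 s of the 61 s allowed; no verdict came back.

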